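Flip the touch panel onto the warming plate

TASK

The touch panel's glued glass is to be warmed: push the panel up against the front of the warming plate until it tips over onto the plate, glass down, then slide it fully home, square against the blue fence and not sticking out over the plate's left or right side. Then switch the plate on by pushing its red lever all the way back. Leave the spool, pot and tray where they are.

Things in the scene. Friction and masses are not known exactly. Their poses are not given: they have to be found in the camera images.
- panel: Rigid flush-mount touch panel, 0.18-0.35 kg, too wide to grasp across. Black bezel with blue glass, 100 x 120 x 6 mm (its x, y, z), on an orange rear housing 80 x 100 x 12 mm, so the bezel overhangs 10 mm all round, its lower side 12 mm up. Origin: centre of the housing's rear; z out of the glass. Starts glass up on the work surface, x axis within 0.2 rad of the plate's, 10-50 mm clear of its front.
- panel_middle (a point): Point half way through the panel's 18 mm, on its centre line; axes as the panel's. With the panel lying glass down on the plate it is 29 mm above the work surface.
- plate: Fixed warming plate: aluminium block 170 mm wide (y), 116 mm deep (x), top 20 mm above the work surface; plain upright front face towards the robot. Origin: middle of the front face's lower edge; x points level into the plate, away from the robot; z up. A blue fence across the full width rises 10 mm above the top, from x = 96 (near face) to 108 mm.
- plate_home (a point): Point on the plate's top, at (46, 0, 20) mm of the plate: straight below panel_middle when the panel is home against the fence and centred; the bezel then still overhangs the front by 4 mm.
- switch (a joint): The plate's red lever on a blue block beside the plate, rad: 0 = off, leaning towards the robot; 1.0 = fully on (stop), leaning away. Starts at 0 to 0.2. Stays where it is left; needs only about 1.5 N at its end.
- switch_tip (a point): Centre of the red ball (26 mm wide) at the lever's end, 50 mm from the lever's axis, which is level and 22 mm above the work surface. The lever is upright at 0.5 rad, and then this point is 72 mm high.
- switch_base: Fixed blue block 70 x 50 x 25 mm that carries the lever above its middle. Origin: centre of its underside; x points away from the robot, the way the lever is pushed; x within 0.1 rad of the plate's x. It stands left or right of the plate.
- spool: Bystander: white solder spool 52 mm wide, 30 mm high, standing on the other side of the plate from the lever; origin at the centre of its underside.
- pot: Bystander: small clear pot with a yellow cap, 40 mm wide, 45 mm high; origin at the centre of its underside.
- tray: Bystander: blue open parts tray 100 x 70 x 22 mm; origin at the centre of its underside.
- plate_edge (a point): Middle of the upper edge of the plate's front face, axes as the plate's. This face is the wall: press the panel square and flat to it, keep 10-12 N on the opposite bezel edge, fingertips below the bezel's lower side, and raise it by friction along its arc; once steep, push it over. It then lies (or leans) on the top, overhanging the front by 20-40 mm; slide it on by its near edge.
Not all that is in view belongs to the job. Leave any pink or yellow look-alike of the panel alone. Several things look just like the plate: the one meant starts farthest from the robot's base.

How it is judged (in metres and radians):
On the way, in this order (a step that is already met when the one before it is completed fails the run):
1. the panel has tipped over and lies glass down on the plate (angle between panel's own z axis and vertical above 3 rad and z of panel_middle in the frame of plate between 0.026 and 0.032 m), for 0.1 s.
2. the panel is home against the fence (angle between panel's own z axis and vertical above 3.05 rad and x of panel_middle in the frame of plate above 0.042 m and z of panel_middle in the frame of plate below 0.032 m and angle between the x axis of panel and the x axis of plate, either way round below 0.06 rad), for 0.2 s.
3. the lever is fully on (value of joint switch above 0.9 rad), for 0.2 s.
At the end, for the whole second after the job is handed in: The panel lies still and flat, glass down, on the plate's top, within 4 mm of touching the fence, square to it within 0.06 rad, its middle within 28 mm of the plate's centre line; the lever is at 0.9 rad or more; spool, pot and tray have moved less than 25 mm (all of step 2 and x of panel_middle in the frame of plate below 0.05 m and y of panel_middle in the frame of plate between -0.028 and 0.028 m and z of panel_middle in the frame of plate above 0.026 m and linear speed of panel below 0.01 m/s and value of joint switch above 0.9 rad).
It fails at once if the spool was moved (distance of spool from where it was at the start of the episode above 0.025 m).
It fails at once if the pot was moved (distance of pot from where it was at the start of the episode above 0.025 m).
It fails at once if the tray was moved (distance of tray from where it was at the start of the episode above 0.025 m).
It also fails if it takes over 72 s, if anything falls off the work surface, if the arm or the gripper's body presses on something with over 40 N, if the wrist force passes 120 N, or if a joint passes its speed limit or range.

ROBOT

A 6-joint arm with a two-finger parallel gripper is mounted at the origin on the work surface. World frame = base frame: x ahead of the robot, y to its left, z up, the work surface at z = 0. Lengths are in m, angles in degrees, forces in N, time in s.
With the tool pointing down it reaches from about 0.3 to 0.75 m from the base axis. Payload 8.5 kg.
Tool frame: the origin (TCP) lies between the finger pads; the fingertips stand robot.tcp_to_tips ahead of it and the grasp point (between the pads) lies 3 mm ahead of it (robot.tcp_to_tips is the distance from the TCP to the fingertips, in m); z points along the fingers, y is the line along which they close (so a half turn about z gives the same grasp; the last joint's range is limited). The gripper opens to 85 mm and grips with 20 to 120 N. Pads are 22 mm wide; open, the fingers measure 114 mm over their backs; the gripper's body (76 mm by 85 mm) begins 54 mm behind the grasp point. The pads swing forward as they close: fully open they stand 13 mm farther back than shut.
Start: joints at [-77.653, 21.807, 74.336, -0, 83.858, -12.336], TCP at [0.23, -0.5, 0.222] pointing down, gripper open.
Joint ranges: [-178.18, 178.18], [-50.72, 133.34], [12.68, 142.11], [-81.47, 261.47], [9.98, 163.14], [-165.26, 165.26]. Speed limits (degrees/s): [136.94, 136.94, 180, 180, 180, 180].

INTERFACE

Orientations are given as a 3x3 rotation matrix whose columns are the frame's x, y, z axes.
In Python, from workcell import sensors, viewer, job, robot gives the robot as it stands. The module is installed in compiled form; this text tells all that it offers.
- The arm moves only by the tool jog_arm, never from a script. Its arguments are lists of equal length, an entry for each row: "linear": the shift along the tool's x, y, z in mm, a list of three; "twist": the turn, a rotation vector about the tool's x, y, z in degrees, a list of three; "fingers": the opening, from 0 (shut) to 1 (fully open). In form: {"linear": [[tx, ty, tz], ...], "twist": [[wx, wy, wz], ...], "fingers": [fingers, ...]}. A call has 1 to 12 rows; each row is the pose to reach, as a shift and turn from the pose commanded when the call began, along the tool's axes at that moment; what a row does not reach only later rows make up. A row lasts 1/12 s, in which the tool goes at most 41.7 mm and 7.16 degrees, less where a joint would pass 70% of its speed; a pose out of reach is approached as far as the arm can. A call with a gripper value outside its range is refused whole. The fingers move at their own pace and stop on an object; "force" is the grip in N (left out, the last holds). Time passes only in rows, so rows that repeat a pose let the fingers close. It gives the time, the measured TCP pose, the force, the opening and the grip force at its end, in the units of the state.
- sensors.state(): the state, without advancing time (a new reading comes with each control period).
- viewer.capture(name): name is "scene" or "top" or "wrist"; returns the picture (480x640x3 uint8, red, green, blue); there is no depth.
- viewer.get_calibration(name): a dict with "fx", "fy", "cx", "cy" (pixels), "camera_from_world" (4x4, takes a point from world to camera coordinates). Camera axes: x right, y up, looking along -z (the intrinsics and any distortion apply to the point x, -y, -z); pixel columns grow to the right and rows downward; lengths in m; the calibration is good to about 2 mm. A picture is of the moment at which its call begins: read the wrist's pose just before it. get_calibration takes no time and is no camera call; for the wrist camera it gives the pose at the moment of the call.
- job.sign_off(): hands the job in; it is judged then, once.
The state is a dict: "time_s": time; "qpos": joint angles; "qd": joint speeds; "tau": joint torques, N m; "tcp_pos": TCP position; "eef_rot": TCP orientation; "force": force on the tool from outside, world axes, zero at the start; "wrist_torque": the same for the moment, N m; "finger_gap": opening from 0.0 (shut) to 1.0 (fully open); "grasp_force": force on a finger pad.
Only numpy, scipy, OpenCV 4.12 (cv2) and the standard library are available. Lean on these libraries where they do the work, as an engineer would, in place of code of your own. Each camera call takes 0.05 s, during which the arm holds its last target. There are 200 camera calls.

## Working session

There is one attempt and no reset: what is moved stays moved. The work goes in short steps, Python scripts to look and compute and a tool call to move; the robot and the scene stay as the last step left them, time stands still between calls to the robot, and variables do not carry over. Pictures are saved under pics/ and viewed, at most 10 in all, crops included, and the job is handed in when it is done.

Besides the shell and the picture viewer there is one more tool, called after ">>>" as name(argument=value, ...) on one line, values as JSON. jog_arm: Moves the arm, as the interface text tells. Its arguments: {"type":"object","properties":{"linear":{"type":"array","items":{"type":"array","items":{"type":"number"}}},"twist":{"type":"array","items":{"type":"array","items":{"type":"number"}}},"fingers":{"type":"array","items":{"type":"number"}},"force":{"type":"number"}},"required":["linear","twist","fingers"]}

```bash
mkdir -p pics; cat > h.py <<'E'
import numpy as np, cv2
from workcell import sensors, viewer, job, robot
def cap(n,f):
    K=viewer.get_calibration(n); im=viewer.capture(n); cv2.imwrite('pics/'+f,im[:,:,::-1]); return im,K
def ray(K,u,v,z):
    T=np.array(K["camera_from_world"]); R=T[:3,:3]; c=-R.T@T[:3,3]
    d=R.T@np.array([(u-K["cx"])/K["fx"],-(v-K["cy"])/K["fy"],-1.0])
    return c+d*(z-c[2])/d[2]
def proj(K,p):
    q=np.array(K["camera_from_world"])@np.append(p,1); return K["cx"]-K["fx"]*q[0]/q[2], K["cy"]+K["fy"]*q[1]/q[2]
E
python3 - <<'E'
from h import *
for n in("top","scene"):
    im,K=cap(n,n+"0.png"); print({k:(np.round(v,3).tolist() if not isinstance(v,str) else v) for k,v in K.items()})
s=sensors.state(); print(s); print(robot.tcp_to_tips)
E
```

```text
{'fx': 622.465, 'fy': 622.465, 'cx': 311.876, 'cy': 231.979, 'camera_from_world': [[0.008, -1.0, -0.001, 0.014], [0.992, 0.008, 0.124, -0.439], [-0.124, -0.002, 0.992, -1.446], [0.0, 0.0, 0.0, 1.0]]}
{'fx': 605.4, 'fy': 605.4, 'cx': 324.973, 'cy': 236.448, 'camera_from_world': [[-0.726, 0.687, -0.006, 0.336], [-0.519, -0.542, 0.661, 0.188], [0.451, 0.483, 0.75, -1.462], [0.0, 0.0, 0.0, 1.0]]}
{'time_s': 0.1, 'qpos': array([-7.76538536e+01,  2.18368834e+01,  7.43789919e+01,  2.06843833e-03,
        8.38596004e+01, -1.23364194e+01]), 'qd': array([-0.00549946, -0.07252865, -0.03576917,  0.10639846,  0.0984511 ,
        0.03683259]), 'tau': array([ 3.03298795e-03, -4.49221623e+01, -2.31655455e+01, -1.98229800e-04,
        3.63080188e-03, -4.30269222e-05]), 'tcp_pos': array([ 0.22961548, -0.49947213,  0.2217842 ]), 'eef_rot': array([[ 9.08636947e-01,  4.17586922e-01, -2.46597696e-04],
       [ 4.17586875e-01, -9.08636080e-01,  1.29451088e-03],
       [ 3.16503250e-04, -1.27921638e-03, -9.99999132e-01]]), 'force': array([-0.44659652,  0.5257124 ,  0.33227177]), 'wrist_torque': array([-0.00284706, -0.00711198,  0.01318318]), 'grasp_force': 0.0, 'finger_gap': 0.999620417737277}
0.022
```

View pics/top0.png

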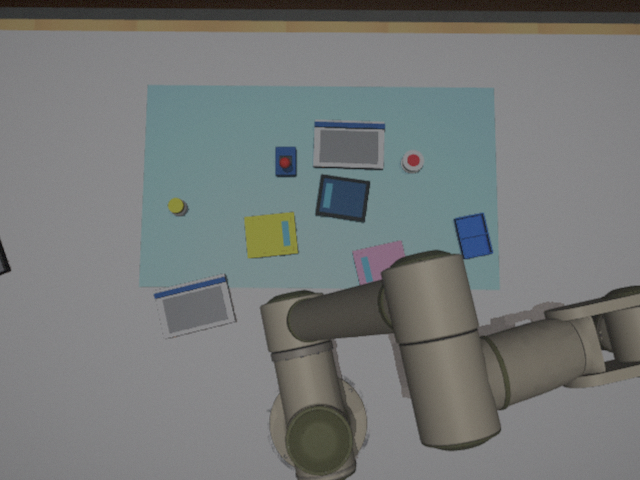

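View pics/scene0.png

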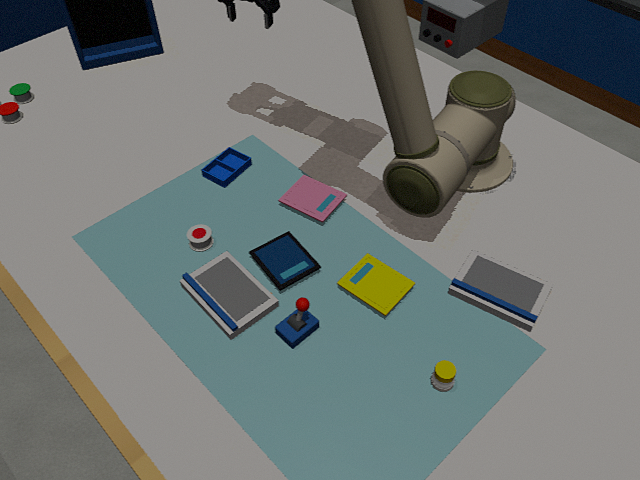

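The plate candidates in the top view are (349,146), (195,307) and possibly another hidden under the arm. (349,146) is farthest from the base, and the panel (343,198), lever (285,162) and spool (413,161) sit next to it. I'll confirm this in an enlarged crop.

```bash
python3 - <<'E'
from h import *
im=cv2.imread('pics/top0.png'); c=im[110:235,260:440]; cv2.imwrite('pics/crop.png',cv2.resize(c,None,fx=4.4,fy=4.4,interpolation=cv2.INTER_CUBIC))
K=viewer.get_calibration("top")
hsv=cv2.cvtColor(im,cv2.COLOR_BGR2HSV)
def blob(m,n):
    m=m.astype(np.uint8); k,l,st,ce=cv2.connectedComponentsWithStats(m)
    for i in range(1,k):
        if st[i,4]>60: 
            ys,xs=np.where(l==i); r=cv2.minAreaRect(np.c_[xs,ys].astype(np.float32)); print(n,st[i],cv2.boxPoints(r).round(1).tolist())
g=np.zeros(im.shape[:2],bool); g[115:230,265:430]=1
H,S,V=hsv[...,0],hsv[...,1],hsv[...,2]
blob(g&(V<110)&(S>0)&((im.max(2)<70)|((H>100)&(H<125)&(S>120)&(V<110))),'dark')
blob(g&(S<50)&(V>80),'plate')
for p in[(346,198),(349,125),(280,170),(349,148),(318,168),(300,200),(413,161),(330,195)]: print(p,hsv[p[1],p[0]])
E
```

```text
dark [315 122  70   7 262] [[314.79998779296875, 126.5999984741211], [315.0, 121.69999694824219], [384.1000061035156, 124.0], [383.8999938964844, 129.0]]
dark [276 147  20  30 418] [[276.0, 147.0], [295.0, 147.0], [295.0, 176.0], [276.0, 176.0]]
dark [ 316  175   54   47 1299] [[315.1000061035156, 214.89999389648438], [321.0, 174.10000610351562], [369.8999938964844, 181.3000030517578], [364.0, 222.0]]
plate [314 118  71   6 194] [[314.0, 121.0], [314.1000061035156, 117.80000305175781], [384.1000061035156, 120.30000305175781], [383.8999938964844, 123.5]]
plate [ 265  127  165  103 8819] [[265.0, 127.0], [429.0, 127.0], [429.0, 229.0], [265.0, 229.0]]
plate [400 149  25  27 339] [[396.79998779296875, 167.39999389648438], [407.79998779296875, 145.39999389648438], [427.79998779296875, 155.39999389648438], [416.79998779296875, 177.39999389648438]]
(346, 198) [106 116  92]
(349, 125) [109 146 110]
(280, 170) [109 140 104]
(349, 148) [113  10 102]
(318, 168) [ 94  58 106]
(300, 200) [ 90  42 140]
(413, 161) [178 155 135]
(330, 195) [ 97 120 130]
```

View pics/crop.png

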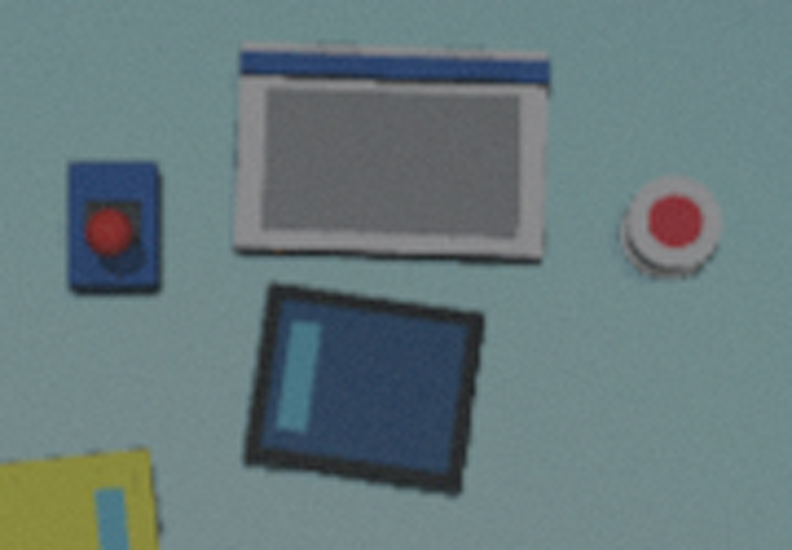

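The crop shows the plate with its blue fence along the back: front-top corners at crop (235,247) and (541,261). Panel bezel corners are at (271,284), (484,314), (461,495) and (245,464), the red ball at (110,231), and the spool at (672,222).

```bash
python3 - <<'E'
from h import *
K=viewer.get_calibration("top")
f=lambda u,v,z: ray(K,260+(u+.5)/4.4-.5,110+(v+.5)/4.4-.5,z)[:2]*1000
fl,fr=f(235,248,.02),f(541,262,.02); bl,br=f(240,75,.02),f(549,86,.02)
print('plate front',fl.round(1),fr.round(1),np.hypot(*(fl-fr)),'fence bottom near',bl.round(),br.round())
d=fl-fr; print('plate yaw',np.degrees(np.arctan2(-d[0],d[1])), 'edge mid',(fl+fr)/2)
b1,b2=f(240,52,.03),f(549,62,.03); d=b1-b2;print('fence far top',b1.round(),b2.round(),np.degrees(np.arctan2(-d[0],d[1])))
P=[f(*p,.018) for p in[(271,284),(484,314),(461,495),(245,464)]]
print('panel',np.round(P),np.mean(P,0).round(1)); 
for i in range(4): e=P[(i+1)%4]-P[i]; print(np.hypot(*e),np.degrees(np.arctan2(e[1],e[0])))
print('ball',f(110,231,.068),'block',[f(*p,.025).round() for p in[(68,161),(160,161),(160,288),(68,288)]],'spool',f(675,222,.03))
print('tray',ray(K,473,236,.022)*1000,'pot',ray(K,177,206,.045)*1000,'pink',ray(K,380,262,.02)*1000)
E
```

```text
plate front [600.5  15.8] [ 594.  -151.7] 167.7008582947334 fence bottom near [698.  14.] [ 693. -157.]
plate yaw -2.213255573096314 edge mid [597.23612785 -67.9516614 ]
fence far top [708.  14.] [ 704. -156.] -1.450954744708199
panel [[ 581.   -4.]
 [ 565. -121.]
 [ 465. -108.]
 [ 481.    9.]] [523.1 -55.8]
117.65169488769612 -97.71200007692161
100.87969990986558 172.70824935013658
118.36554899482441 82.20651198866896
100.70864644099962 -7.6971027718578044
ball [597.90142147  82.17287002] block [array([647., 108.]), array([648.,  57.]), array([577.,  57.]), array([576., 107.])] spool [ 614.52909759 -223.72041666]
tray [ 433.36229097 -365.12894905   22.        ] pot [495.95288762 334.7809554   45.        ] pink [ 369.90530605 -144.34841848   20.        ]
```

>>> jog_arm(linear=[[378, -319, 60], [378, -319, 60], [378, -319, 60], [378, -319, 60], [378, -319, 60], [378, -319, 60], [378, -319, 60], [378, -319, 60], [378, -319, 60], [378, -319, 60], [378, -319, 60], [378, -319, 60]], twist=[[0, 0, 26.5], [0, 0, 26.5], [0, 0, 26.5], [0, 0, 26.5], [0, 0, 26.5], [0, 0, 26.5], [0, 0, 26.5], [0, 0, 26.5], [0, 0, 26.5], [0, 0, 26.5], [0, 0, 26.5], [0, 0, 26.5]], fingers=[0.7, 0.7, 0.7, 0.7, 0.7, 0.7, 0.7, 0.7, 0.7, 0.7, 0.7, 0.7])

```text
time_s: 1.1
tcp_pos: [0.4402, -0.0499, 0.162]
eef_rot: [[0.999, -0.032, -0.0], [-0.032, -0.999, 0.0], [-0.0, -0.0, -1.0]]
force: [1.2, -1.0, 0.4]
finger_gap: 0.697
grasp_force: 0.0
```

```bash
python3 - <<'E'
from h import *
im,K=cap("wrist","w1.png")
T=np.array(K["camera_from_world"]);print(-T[:3,:3].T@T[:3,3],T[:3,:3].round(2),K['fx'])
E
```

```text
[ 0.5209485  -0.05360402  0.31407892] [[-0.03 -1.   -0.  ]
 [ 0.95 -0.03 -0.31]
 [ 0.31 -0.01  0.95]] 432.4558965044196
```

View pics/w1.png

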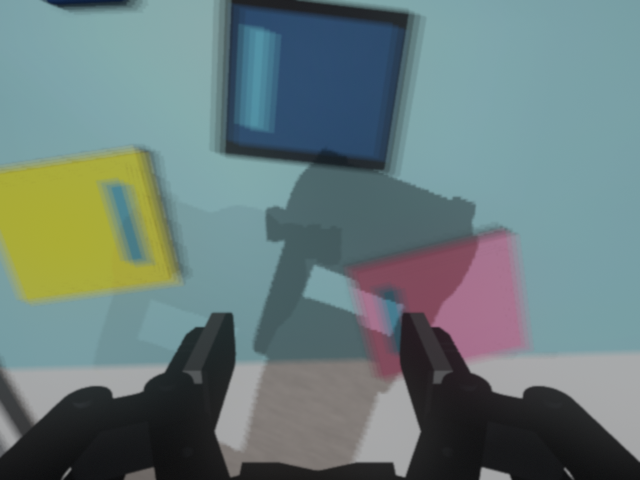

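>>> jog_arm(linear=[[0, 2, 30], [0, 2, 60], [0, 2, 90], [0, 2, 115], [0, 2, 120], [0, 2, 125], [0, 2, 128], [0, 2, 131], [0, 2, 131]], twist=[[0, 0, 0], [0, 0, 0], [0, 0, 0], [0, 0, 0], [0, 0, 0], [0, 0, 0], [0, 0, 0], [0, 0, 0], [0, 0, 0]], fingers=[0.7, 0.7, 0.7, 0.7, 0.7, 0.7, 0.7, 0.7, 0.7])

```text
time_s: 1.9
tcp_pos: [0.4402, -0.0542, 0.0319]
eef_rot: [[0.999, -0.032, 0.001], [-0.032, -0.999, -0.0], [0.001, 0.0, -1.0]]
force: [0.6, 0.5, -0.2]
finger_gap: 0.703
grasp_force: 0.0
```

The wrist view shows the panel ahead at (318,85), pink at (440,300) and yellow at (90,225). All are clear of the fingers' path. Next I'll feel for the table.

>>> jog_arm(linear=[[0, 0, 2], [0, 0, 4], [0, 0, 4]], twist=[[0, 0, 0], [0, 0, 0], [0, 0, 0]], fingers=[0.7, 0.7, 0.7])

```text
time_s: 2.15
tcp_pos: [0.4399, -0.0541, 0.0274]
eef_rot: [[0.999, -0.032, 0.0], [-0.032, -0.999, -0.0], [0.0, 0.0, -1.0]]
force: [0.1, 0.5, 0.3]
finger_gap: 0.7
grasp_force: 0.0
```

>>> jog_arm(linear=[[0, 0, 2], [0, 0, 4], [0, 0, 4]], twist=[[0, 0, 0], [0, 0, 0], [0, 0, 0]], fingers=[0.7, 0.7, 0.7])

```text
time_s: 2.4
tcp_pos: [0.4397, -0.054, 0.023]
eef_rot: [[0.999, -0.032, -0.0], [-0.032, -0.999, 0.0], [-0.0, -0.0, -1.0]]
force: [0.4, -0.1, 0.3]
finger_gap: 0.699
grasp_force: 0.0
```

>>> jog_arm(linear=[[0, 0, 1], [0, 0, 2], [0, 0, 2]], twist=[[0, 0, 0], [0, 0, 0], [0, 0, 0]], fingers=[0.7, 0.7, 0.7])

```text
time_s: 2.65
tcp_pos: [0.4398, -0.054, 0.0212]
eef_rot: [[0.999, -0.032, -0.0], [-0.032, -0.999, 0.0], [-0.0, -0.0, -1.0]]
force: [-0.6, -1.3, 0.6]
finger_gap: 0.697
grasp_force: 0.0
```

>>> jog_arm(linear=[[0, 0, 1], [0, 0, 2], [0, 0, 2]], twist=[[0, 0, 0], [0, 0, 0], [0, 0, 0]], fingers=[0.7, 0.7, 0.7])

```text
time_s: 2.9
tcp_pos: [0.4398, -0.054, 0.0192]
eef_rot: [[0.999, -0.032, -0.0], [-0.032, -0.999, 0.0], [-0.0, -0.0, -1.0]]
force: [-0.5, -0.5, -0.6]
finger_gap: 0.698
grasp_force: 0.0
```

>>> jog_arm(linear=[[0, 0, 1], [0, 0, 2], [0, 0, 2]], twist=[[0, 0, 0], [0, 0, 0], [0, 0, 0]], fingers=[0.7, 0.7, 0.7])

```text
time_s: 3.15
tcp_pos: [0.4398, -0.054, 0.0172]
eef_rot: [[0.999, -0.032, -0.0], [-0.032, -0.999, 0.0], [-0.0, -0.0, -1.0]]
force: [0.1, 0.2, -0.2]
finger_gap: 0.701
grasp_force: 0.0
```

>>> jog_arm(linear=[[0, 0, 1], [0, 0, 2], [0, 0, 2]], twist=[[0, 0, 0], [0, 0, 0], [0, 0, 0]], fingers=[0.7, 0.7, 0.7])

```text
time_s: 3.4
tcp_pos: [0.4398, -0.054, 0.0152]
eef_rot: [[0.999, -0.032, -0.0], [-0.032, -0.999, 0.0], [-0.0, -0.0, -1.0]]
force: [0.3, 0.4, -0.9]
finger_gap: 0.699
grasp_force: 0.0
```

>>> jog_arm(linear=[[0, 0, 1], [0, 0, 2], [0, 0, 2]], twist=[[0, 0, 0], [0, 0, 0], [0, 0, 0]], fingers=[0.7, 0.7, 0.7])

```text
time_s: 3.65
tcp_pos: [0.4398, -0.054, 0.0132]
eef_rot: [[0.999, -0.032, -0.0], [-0.032, -0.999, 0.0], [-0.0, -0.0, -1.0]]
force: [-0.9, 0.3, 0.5]
finger_gap: 0.702
grasp_force: 0.0
```

>>> jog_arm(linear=[[0, 0, 1], [0, 0, 1.5], [0, 0, 1.5]], twist=[[0, 0, 0], [0, 0, 0], [0, 0, 0]], fingers=[0.7, 0.7, 0.7])

```text
time_s: 3.9
tcp_pos: [0.4398, -0.054, 0.0117]
eef_rot: [[0.999, -0.032, -0.0], [-0.032, -0.999, 0.0], [-0.0, -0.0, -1.0]]
force: [-0.1, -0.2, 0.2]
finger_gap: 0.7
grasp_force: 0.0
```

>>> jog_arm(linear=[[0, 0, 1], [0, 0, 1]], twist=[[0, 0, 0], [0, 0, 0]], fingers=[0.7, 0.7])

```text
time_s: 4.07
tcp_pos: [0.4398, -0.054, 0.0107]
eef_rot: [[0.999, -0.032, -0.0], [-0.032, -0.999, 0.0], [-0.0, -0.0, -1.0]]
force: [0.2, 0.1, -0.0]
finger_gap: 0.702
grasp_force: 0.0
```

>>> jog_arm(linear=[[0, 0, 1], [0, 0, 1]], twist=[[0, 0, 0], [0, 0, 0]], fingers=[0.7, 0.7])

```text
time_s: 4.23
tcp_pos: [0.4398, -0.054, 0.0097]
eef_rot: [[0.999, -0.032, -0.0], [-0.032, -0.999, 0.0], [-0.0, -0.0, -1.0]]
force: [0.4, -0.7, -0.2]
finger_gap: 0.701
grasp_force: 0.0
```

>>> jog_arm(linear=[[0, 0, 1], [0, 0, 1]], twist=[[0, 0, 0], [0, 0, 0]], fingers=[0.7, 0.7])

```text
time_s: 4.4
tcp_pos: [0.4398, -0.054, 0.0087]
eef_rot: [[0.999, -0.032, -0.0], [-0.032, -0.999, 0.0], [-0.0, -0.0, -1.0]]
force: [0.4, 1.0, -0.2]
finger_gap: 0.7
grasp_force: 0.0
```

```bash
python3 - <<'E'
from h import *
print(robot.tcp_to_tips, sensors.state()['tau'], sensors.state()['force'])
cap("scene","s1.png"); im=cv2.imread('pics/s1.png')[60:300,150:420]; cv2.imwrite('pics/s1c.png',cv2.resize(im,None,fx=2.4,fy=2.4,interpolation=2))
E
```

```text
0.022 [ 1.03075826e-02 -3.97609413e+01 -1.15224624e+01  8.53630645e-04
 -3.43485049e-02  3.49247308e-06] [ 0.41197575  1.02042387 -0.1740629 ]
```

View pics/s1c.png

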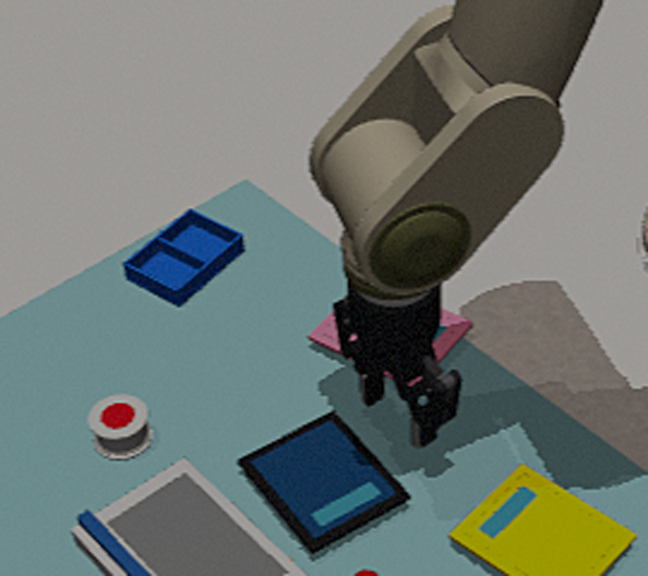

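```bash
python3 - <<'E'
from h import *
K=viewer.get_calibration("scene")
for y in(.031,.037,.043):
  for z in(-.005,.0,.01,.02): print(y,z,[np.round((np.array(proj(K,[.445+sx,-.054+s*y,z]))-[150,60])*2.4).tolist() for s in(1,-1) for sx in (-.011,.006)])
E
```

```text
0.031 -0.005 [[425.0, 455.0], [411.0, 466.0], [378.0, 417.0], [364.0, 427.0]]
0.031 0.0 [[425.0, 452.0], [411.0, 462.0], [378.0, 414.0], [364.0, 423.0]]
0.031 0.01 [[425.0, 444.0], [411.0, 455.0], [377.0, 406.0], [363.0, 416.0]]
0.031 0.02 [[425.0, 437.0], [411.0, 447.0], [377.0, 399.0], [363.0, 409.0]]
0.037 -0.005 [[430.0, 459.0], [416.0, 469.0], [373.0, 414.0], [359.0, 424.0]]
0.037 0.0 [[430.0, 455.0], [416.0, 466.0], [373.0, 410.0], [359.0, 420.0]]
0.037 0.01 [[430.0, 448.0], [416.0, 458.0], [373.0, 403.0], [359.0, 412.0]]
0.037 0.02 [[430.0, 441.0], [416.0, 451.0], [373.0, 395.0], [358.0, 405.0]]
0.043 -0.005 [[435.0, 463.0], [421.0, 473.0], [369.0, 410.0], [355.0, 420.0]]
0.043 0.0 [[435.0, 459.0], [421.0, 470.0], [369.0, 407.0], [355.0, 416.0]]
0.043 0.01 [[435.0, 452.0], [421.0, 462.0], [368.0, 399.0], [354.0, 409.0]]
0.043 0.02 [[435.0, 444.0], [420.0, 455.0], [368.0, 392.0], [354.0, 401.0]]
```

>>> jog_arm(linear=[[0, 0, 1], [0, 0, 1]], twist=[[0, 0, 0], [0, 0, 0]], fingers=[0.7, 0.7])

```text
time_s: 4.62
tcp_pos: [0.4398, -0.054, 0.0077]
eef_rot: [[0.999, -0.032, -0.0], [-0.032, -0.999, 0.0], [-0.0, -0.0, -1.0]]
force: [-0.5, -0.3, 0.3]
finger_gap: 0.7
grasp_force: 0.0
```

>>> jog_arm(linear=[[0, 0, 1], [0, 0, 1]], twist=[[0, 0, 0], [0, 0, 0]], fingers=[0.7, 0.7])

```text
time_s: 4.78
tcp_pos: [0.4398, -0.054, 0.0067]
eef_rot: [[0.999, -0.032, -0.0], [-0.032, -0.999, 0.0], [-0.0, -0.0, -1.0]]
force: [-0.7, -0.2, 0.4]
finger_gap: 0.703
grasp_force: 0.0
```

>>> jog_arm(linear=[[0, 0, 1], [0, 0, 1]], twist=[[0, 0, 0], [0, 0, 0]], fingers=[0.7, 0.7])

```text
time_s: 4.95
tcp_pos: [0.4398, -0.054, 0.0057]
eef_rot: [[0.999, -0.032, -0.0], [-0.032, -0.999, 0.0], [-0.0, -0.0, -1.0]]
force: [-0.6, 1.0, -0.7]
finger_gap: 0.7
grasp_force: 0.0
```

```bash
python3 - <<'E'
from h import *
cap("wrist","w2.png"); im=cv2.imread('pics/w2.png')[220:480]; cv2.imwrite('pics/w2c.png',im)
E
```

```text
(no output)
```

View pics/w2c.png

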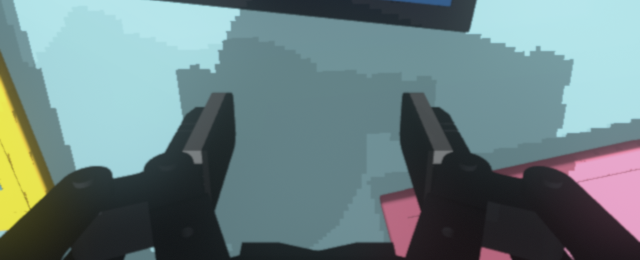

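The two fingertip ends are at about (222,313) and (412,313) of the wrist view. The shadows suggest they're still above the table, so I'll work out where they are.

```bash
python3 - <<'E'
from h import *
K=viewer.get_calibration("wrist"); s=sensors.state(); t=s['tcp_pos'];R=s['eef_rot']
for z in(-.02,-.01,0,.01,.02,.03):
  print(z,[((R.T@(ray(K,*p,z)-t))*1000).round(1).tolist() for p in((222,313),(412,313),(202,370),(436,370))])
E
```

```text
-0.02 [[-12.1, -42.6, 25.7], [-12.1, 44.4, 25.7], [-42.6, -54.3, 25.7], [-42.5, 58.0, 25.7]]
-0.01 [[-6.9, -40.1, 15.7], [-6.8, 42.0, 15.7], [-35.6, -51.1, 15.7], [-35.6, 54.8, 15.7]]
0 [[-1.7, -37.6, 5.7], [-1.6, 39.6, 5.7], [-28.7, -48.0, 5.7], [-28.6, 51.6, 5.7]]
0.01 [[3.6, -35.2, -4.3], [3.6, 37.1, -4.3], [-21.8, -44.9, -4.3], [-21.7, 48.4, -4.3]]
0.02 [[8.8, -32.7, -14.3], [8.8, 34.7, -14.3], [-14.8, -41.8, -14.3], [-14.8, 45.2, -14.3]]
0.03 [[14.0, -30.3, -24.3], [14.1, 32.3, -24.3], [-7.9, -38.7, -24.3], [-7.8, 42.0, -24.3]]
```

>>> jog_arm(linear=[[0, 0, 1], [0, 0, 2], [0, 0, 2]], twist=[[0, 0, 0], [0, 0, 0], [0, 0, 0]], fingers=[0.7, 0.7, 0.7])

```text
time_s: 5.25
tcp_pos: [0.4398, -0.054, 0.0037]
eef_rot: [[0.999, -0.032, -0.0], [-0.032, -0.999, 0.0], [-0.0, -0.0, -1.0]]
force: [-0.1, -0.2, -0.5]
finger_gap: 0.701
grasp_force: 0.0
```

>>> jog_arm(linear=[[0, 0, 1], [0, 0, 2], [0, 0, 2]], twist=[[0, 0, 0], [0, 0, 0], [0, 0, 0]], fingers=[0.7, 0.7, 0.7])

```text
time_s: 5.5
tcp_pos: [0.4398, -0.054, 0.0016]
eef_rot: [[0.999, -0.032, -0.0], [-0.032, -0.999, 0.0], [-0.0, -0.0, -1.0]]
force: [-0.1, -0.4, -0.8]
finger_gap: 0.699
grasp_force: 0.0
```

>>> jog_arm(linear=[[0, 0, 1], [0, 0, 2], [0, 0, 2]], twist=[[0, 0, 0], [0, 0, 0], [0, 0, 0]], fingers=[0.7, 0.7, 0.7])

```text
time_s: 5.75
tcp_pos: [0.4398, -0.054, -0.0004]
eef_rot: [[0.999, -0.032, -0.0], [-0.032, -0.999, 0.0], [-0.0, -0.0, -1.0]]
force: [-0.7, -0.0, 0.2]
finger_gap: 0.7
grasp_force: 0.0
```

>>> jog_arm(linear=[[0, 0, 1], [0, 0, 2], [0, 0, 2]], twist=[[0, 0, 0], [0, 0, 0], [0, 0, 0]], fingers=[0.7, 0.7, 0.7])

```text
time_s: 6.0
tcp_pos: [0.4398, -0.054, -0.0023]
eef_rot: [[0.999, -0.032, -0.0], [-0.032, -0.999, 0.0], [-0.0, -0.0, -1.0]]
force: [0.5, -0.2, 0.2]
finger_gap: 0.701
grasp_force: 0.0
```

>>> jog_arm(linear=[[0, 0, 1], [0, 0, 2], [0, 0, 2]], twist=[[0, 0, 0], [0, 0, 0], [0, 0, 0]], fingers=[0.7, 0.7, 0.7])

```text
time_s: 6.25
tcp_pos: [0.4398, -0.054, -0.0043]
eef_rot: [[0.999, -0.032, -0.0], [-0.032, -0.999, 0.0], [-0.0, -0.0, -1.0]]
force: [0.1, -0.2, -0.3]
finger_gap: 0.704
grasp_force: 0.0
```

```bash
python3 - <<'E'
from h import *
a=cv2.cvtColor(cap("wrist","w3.png")[0],cv2.COLOR_RGB2BGR)[60:480]
b=cv2.cvtColor(cap("scene","s2.png")[0],cv2.COLOR_RGB2BGR)[150:310,250:400]
b=cv2.resize(b,(394,420),interpolation=2); cv2.imwrite('pics/m3.png',np.hstack([a[:,110:516],b]))
E
```

```text
(no output)
```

View pics/m3.png

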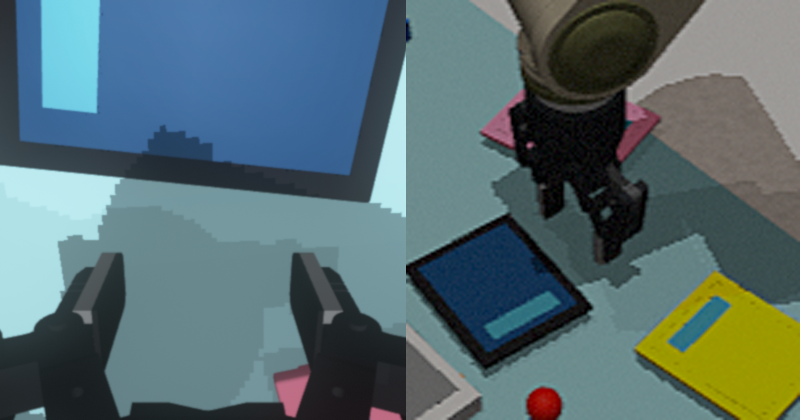

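The shadows show the tips still several mm above the table. Measured in the scene view, they're slightly behind the reported TCP. I'll keep feeling downward.

>>> jog_arm(linear=[[0, 0, 1], [0, 0, 2], [0, 0, 2]], twist=[[0, 0, 0], [0, 0, 0], [0, 0, 0]], fingers=[0.7, 0.7, 0.7])

```text
time_s: 6.6
tcp_pos: [0.4398, -0.054, -0.0063]
eef_rot: [[0.999, -0.032, -0.0], [-0.032, -0.999, 0.0], [-0.0, -0.0, -1.0]]
force: [0.7, 0.0, 0.4]
finger_gap: 0.705
grasp_force: 0.0
```

>>> jog_arm(linear=[[0, 0, 1], [0, 0, 2], [0, 0, 2]], twist=[[0, 0, 0], [0, 0, 0], [0, 0, 0]], fingers=[0.7, 0.7, 0.7])

```text
time_s: 6.85
tcp_pos: [0.4398, -0.054, -0.0083]
eef_rot: [[0.999, -0.032, -0.0], [-0.032, -0.999, 0.0], [-0.0, -0.0, -1.0]]
force: [-0.4, 0.3, 0.2]
finger_gap: 0.701
grasp_force: 0.0
```

>>> jog_arm(linear=[[0, 0, 1], [0, 0, 2], [0, 0, 2]], twist=[[0, 0, 0], [0, 0, 0], [0, 0, 0]], fingers=[0.7, 0.7, 0.7])

```text
time_s: 7.1
tcp_pos: [0.4398, -0.054, -0.0104]
eef_rot: [[0.999, -0.032, -0.0], [-0.032, -0.999, 0.0], [-0.0, -0.0, -1.0]]
force: [0.1, -0.3, -1.1]
finger_gap: 0.701
grasp_force: 0.0
```

>>> jog_arm(linear=[[0, 0, 1], [0, 0, 2], [0, 0, 2]], twist=[[0, 0, 0], [0, 0, 0], [0, 0, 0]], fingers=[0.7, 0.7, 0.7])

```text
time_s: 7.35
tcp_pos: [0.4398, -0.054, -0.0123]
eef_rot: [[0.999, -0.032, -0.0], [-0.032, -0.999, 0.0], [-0.0, -0.0, -1.0]]
force: [0.1, -0.3, -0.3]
finger_gap: 0.701
grasp_force: 0.0
```

>>> jog_arm(linear=[[0, 0, 1], [0, 0, 2], [0, 0, 2]], twist=[[0, 0, 0], [0, 0, 0], [0, 0, 0]], fingers=[0.7, 0.7, 0.7])

```text
time_s: 7.6
tcp_pos: [0.4399, -0.054, -0.014]
eef_rot: [[0.999, -0.032, 0.0], [-0.032, -0.999, -0.0], [0.0, 0.0, -1.0]]
force: [-0.8, -0.4, 3.4]
finger_gap: 0.703
grasp_force: 2.1
```

>>> jog_arm(linear=[[0, 0, 1], [0, 0, 2], [0, 0, 2]], twist=[[0, 0, 0], [0, 0, 0], [0, 0, 0]], fingers=[0.7, 0.7, 0.7])

```text
time_s: 7.85
tcp_pos: [0.44, -0.0541, -0.0142]
eef_rot: [[1.0, -0.032, 0.002], [-0.032, -1.0, -0.001], [0.002, 0.001, -1.0]]
force: [-7.6, 2.1, 36.7]
finger_gap: 0.701
grasp_force: 18.0
```

>>> jog_arm(linear=[[0, 0, 1], [0, 0, 2], [0, 0, 2]], twist=[[0, 0, 0], [0, 0, 0], [0, 0, 0]], fingers=[0.7, 0.7, 0.7])

```text
time_s: 8.1
tcp_pos: [0.44, -0.0541, -0.0143]
eef_rot: [[1.0, -0.031, 0.003], [-0.031, -1.0, -0.002], [0.003, 0.001, -1.0]]
force: [-15.1, 3.4, 68.5]
finger_gap: 0.702
grasp_force: 34.0
```

```bash
python3 - <<'E'
from h import *
a=cv2.cvtColor(cap("wrist","w4.png")[0],cv2.COLOR_RGB2BGR)[60:480]
b=cv2.cvtColor(cap("scene","s4.png")[0],cv2.COLOR_RGB2BGR)[150:310,250:400]
b=cv2.resize(b,(394,420),interpolation=2); cv2.imwrite('pics/m4.png',np.hstack([a[:,110:516],b]))
E
```

```text
(no output)
```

View pics/m4.png

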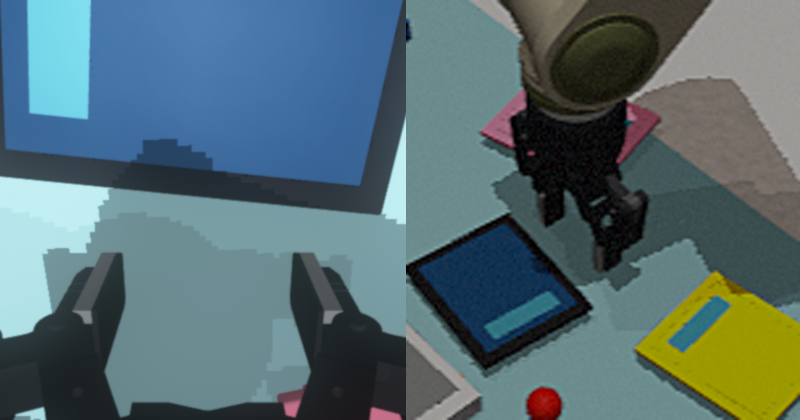

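Contact is at TCP z = -14 mm, so the tips stand 14 mm behind the reported TCP at this opening. The stiffness is about 17 N/mm. I'll lift so the tips are at about 7 mm, then push the panel to the plate.

>>> jog_arm(linear=[[0, 0, -6], [0, 0, -11.5], [3, 0, -11.5], [8, 0, -11.5], [13, 0, -11.5], [18, 0, -11.5], [23, 0, -11.5], [27, 0, -11.5], [31, 0, -11.5], [35, 0, -11.5], [38, 0, -11.5], [38, 0, -11.5]], twist=[[0, 0, 0], [0, 0, 0], [0, 0, 0], [0, 0, 0], [0, 0, 0], [0, 0, 0], [0, 0, 0], [0, 0, 0], [0, 0, 0], [0, 0, 0], [0, 0, 0], [0, 0, 0]], fingers=[0.7, 0.7, 0.7, 0.7, 0.7, 0.7, 0.7, 0.7, 0.7, 0.7, 0.7, 0.7])

```text
time_s: 9.2
tcp_pos: [0.4785, -0.0553, -0.0067]
eef_rot: [[1.0, -0.032, 0.001], [-0.032, -1.0, -0.0], [0.001, 0.0, -1.0]]
force: [0.2, 0.8, -0.0]
finger_gap: 0.694
grasp_force: 0.0
```

>>> jog_arm(linear=[[1, 0, 0], [2, 0, 0], [3, 0, 0], [4, 0, 0], [4, 0, 0]], twist=[[0, 0, 0], [0, 0, 0], [0, 0, 0], [0, 0, 0], [0, 0, 0]], fingers=[0.7, 0.7, 0.7, 0.7, 0.7])

```text
time_s: 9.62
tcp_pos: [0.482, -0.0554, -0.0067]
eef_rot: [[0.999, -0.032, 0.0], [-0.032, -0.999, 0.0], [0.0, -0.0, -1.0]]
force: [-0.4, 0.1, 0.4]
finger_gap: 0.702
grasp_force: 0.2
```

```bash
python3 - <<'E'
from h import *
cap("wrist","w5.png"); b=cap("top","t5.png")[0][110:235,260:440,::-1]
a=cv2.imread('pics/w5.png')[:,:]; a=cv2.resize(a,(400,300)); cv2.imwrite('pics/m5.png',np.hstack([a,cv2.resize(b,(400,300),interpolation=2)]))
E
```

```text
(no output)
```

View pics/m5.png

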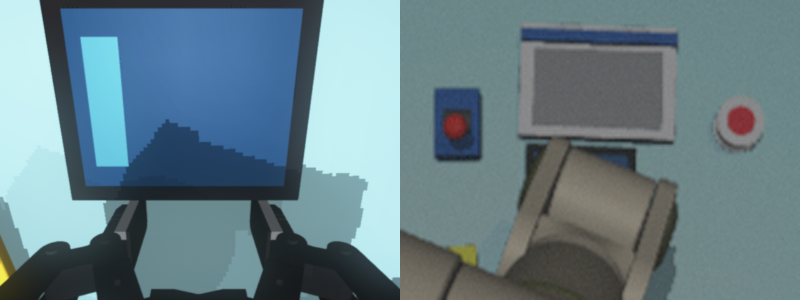

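The panel is now square to the fingers. In the top view its far edge is about 5 mm short of the plate front and it sits left of centre. I'll get numbers.

```bash
python3 - <<'E'
from h import *
K=viewer.get_calibration("wrist")
im=cv2.imread('pics/w5.png'); d=(im.max(2)<75)
for r in(240,280,300,310): 
    xs=np.where(d[r,60:560])[0]+60; print(r,xs.min(),xs.max(), ray(K,xs.min(),r,.018)*1000,ray(K,xs.max(),r,.018)*1000)
for c in(130,300,440):
    ys=np.where(d[250:330,c])[0]+250; print(c,ys.max(), ray(K,c,ys.max(),.014)*1000)
KT=viewer.get_calibration("top"); t=cv2.imread('pics/t5.png').astype(int)
for r in(177,180):
  xs=np.where(t[r,305:365].max(1)<75)[0]+305; print(r,xs.min(),xs.max(),ray(KT,xs.min(),r,.018)*1000,ray(KT,xs.max(),r,.018)*1000)
for c in(330,345,360): print(c,[(v,t[v,c].tolist()) for v in range(166,182)])
E
```

```text
240 462 473 [ 519.90370711 -102.53350513   18.        ] [ 519.7966879  -105.93756862   18.        ]
280 456 480 [ 506.49297923 -101.60183448   18.        ] [ 506.25286122 -109.2623214    18.        ]
300 132 478 [502.72652275   3.06399522  18.        ] [ 499.21246372 -109.2208501    18.        ]
310 135 477 [499.10581166   2.68051943  18.        ] [ 495.60722994 -109.19961356   18.        ]
130 298 [501.6010738    5.56244716  14.        ]
300 319 [491.97532935 -50.92333629  14.        ]
440 329 [486.64672816 -98.71012865  14.        ]
177 317 364 [573.90742975   6.04275665  18.        ] [ 574.82170715 -107.14061432   18.        ]
180 317 364 [566.5492556    5.98987309  18.        ] [ 567.46332072 -107.12450278   18.        ]
330 [(166, [104, 105, 106]), (167, [75, 79, 81]), (168, [82, 87, 90]), (169, [83, 94, 96]), (170, [88, 98, 100]), (171, [90, 100, 104]), (172, [90, 98, 103]), (173, [86, 95, 100]), (174, [90, 97, 102]), (175, [88, 98, 101]), (176, [91, 100, 103]), (177, [90, 98, 101]), (178, [90, 98, 102]), (179, [90, 100, 103]), (180, [94, 102, 106]), (181, [79, 88, 91])]
345 [(166, [124, 121, 121]), (167, [82, 78, 77]), (168, [56, 57, 50]), (169, [108, 106, 89]), (170, [108, 106, 89]), (171, [54, 55, 51]), (172, [44, 44, 43]), (173, [48, 49, 48]), (174, [64, 67, 69]), (175, [76, 82, 85]), (176, [80, 88, 92]), (177, [84, 94, 100]), (178, [90, 100, 101]), (179, [95, 102, 107]), (180, [95, 108, 109]), (181, [100, 110, 115])]
360 [(166, [136, 135, 135]), (167, [102, 101, 102]), (168, [36, 37, 33]), (169, [101, 99, 80]), (170, [127, 125, 101]), (171, [95, 96, 80]), (172, [45, 44, 40]), (173, [44, 42, 41]), (174, [59, 51, 43]), (175, [78, 61, 44]), (176, [89, 64, 47]), (177, [89, 64, 46]), (178, [87, 63, 48]), (179, [78, 70, 61]), (180, [72, 76, 78]), (181, [74, 84, 87])]
```

>>> jog_arm(linear=[[1, 0.5, 0], [2, 1, 0], [3, 1.5, 0], [3, 1.5, 0]], twist=[[0, 0, 0], [0, 0, 0], [0, 0, 0], [0, 0, 0]], fingers=[0.7, 0.7, 0.7, 0.7])

```text
time_s: 10.05
tcp_pos: [0.485, -0.0571, -0.0067]
eef_rot: [[0.999, -0.032, 0.0], [-0.032, -0.999, -0.0], [0.0, 0.0, -1.0]]
force: [-0.6, 0.9, -0.1]
finger_gap: 0.699
grasp_force: 0.3
```

>>> jog_arm(linear=[[1, 0.5, 0], [1.5, 0.5, 0], [1.5, 0.5, 0]], twist=[[0, 0, 0], [0, 0, 0], [0, 0, 0]], fingers=[0.7, 0.7, 0.7])

```text
time_s: 10.3
tcp_pos: [0.4864, -0.0576, -0.0067]
eef_rot: [[0.999, -0.032, 0.0], [-0.032, -0.999, -0.0], [0.0, 0.0, -1.0]]
force: [-1.0, -0.2, 0.8]
finger_gap: 0.698
grasp_force: 0.4
```

>>> jog_arm(linear=[[1, 0.5, 0], [1.5, 0.5, 0], [1.5, 0.5, 0]], twist=[[0, 0, 0], [0, 0, 0], [0, 0, 0]], fingers=[0.7, 0.7, 0.7])

```text
time_s: 10.55
tcp_pos: [0.4879, -0.0581, -0.0067]
eef_rot: [[0.999, -0.032, 0.0], [-0.032, -0.999, -0.0], [0.0, 0.0, -1.0]]
force: [-0.8, -0.3, 1.0]
finger_gap: 0.701
grasp_force: 0.4
```

>>> jog_arm(linear=[[1, 0, 0], [1, 0, 0]], twist=[[0, 0, 0], [0, 0, 0]], fingers=[0.7, 0.7])

```text
time_s: 10.72
tcp_pos: [0.4889, -0.0582, -0.0067]
eef_rot: [[0.999, -0.032, 0.0], [-0.032, -0.999, -0.0], [0.0, 0.0, -1.0]]
force: [-1.2, 0.5, 0.1]
finger_gap: 0.699
grasp_force: 0.4
```

>>> jog_arm(linear=[[1, 0, 0], [1, 0, 0]], twist=[[0, 0, 0], [0, 0, 0]], fingers=[0.7, 0.7])

```text
time_s: 10.88
tcp_pos: [0.4899, -0.0581, -0.0067]
eef_rot: [[0.999, -0.032, 0.0], [-0.032, -0.999, -0.0], [0.0, 0.0, -1.0]]
force: [-0.5, 0.4, 1.1]
finger_gap: 0.7
grasp_force: 0.4
```

>>> jog_arm(linear=[[1, 0, 0], [1, 0, 0]], twist=[[0, 0, 0], [0, 0, 0]], fingers=[0.7, 0.7])

```text
time_s: 11.05
tcp_pos: [0.49, -0.0581, -0.0068]
eef_rot: [[1.0, -0.031, -0.002], [-0.031, -1.0, 0.0], [-0.002, -0.0, -1.0]]
force: [-4.9, -1.6, 2.5]
finger_gap: 0.699
grasp_force: 2.4
```

>>> jog_arm(linear=[[0.7, 0, 0], [0.7, 0, 0]], twist=[[0, 0, 0], [0, 0, 0]], fingers=[0.7, 0.7])

```text
time_s: 11.22
tcp_pos: [0.49, -0.058, -0.0068]
eef_rot: [[1.0, -0.031, -0.003], [-0.031, -1.0, 0.0], [-0.003, -0.0, -1.0]]
force: [-8.6, -2.7, 4.8]
finger_gap: 0.698
grasp_force: 3.8
```

Wall contact is at TCP x = 490 mm, with 8.6 N. I'll compute the raising arc in tool rows.

```bash
cat > arc.py <<'E'
import numpy as np,sys
# args: th0 th1 n extra0 extra1 ; offsets of commanded TCP from the level reference
def pose(th,e):
    t=np.radians(th);a=t/2;c,s=np.cos(t),np.sin(t);C,S=np.cos(a),np.sin(a)
    return np.array([100-100*c-6*s-(9*C+20*S-9)+e,100*s-6*c+6+9*S+20*(1-C)]),th/2
a=list(map(float,sys.argv[1:])); p0,a0=pose(a[0],a[3]); r=np.radians(a0)
X=np.array([np.cos(r),-np.sin(r)]); Z=np.array([-np.sin(r),-np.cos(r)])
n=int(a[2]);L=[];W=[]
for i in range(1,n+1):
    p,al=pose(a[0]+(a[1]-a[0])*i/n,a[3]+(a[4]-a[3])*i/n); d=p-p0
    L.append([round(float(d@X),1),0,round(float(d@Z),1)]); W.append([0,round(a0-al,1),0])
print(L,W)
E
python3 arc.py 0 6 4 0 0.6; python3 arc.py 6 14 6 .6 .6; python3 arc.py 14 24 6 .6 .6;python3 arc.py 24 36 8 .6 .6;python3 arc.py 36 50 8 .6 .6
```

```text
[[-0.2, 0, -2.7], [-0.4, 0, -5.5], [-0.5, 0, -8.2], [-0.5, 0, -11.0]] [[0, -0.8, 0], [0, -1.5, 0], [0, -2.2, 0], [0, -3.0, 0]]
[[-0.2, 0, -2.4], [-0.4, 0, -4.9], [-0.5, 0, -7.3], [-0.6, 0, -9.8], [-0.6, 0, -12.2], [-0.5, 0, -14.6]] [[0, -0.7, 0], [0, -1.3, 0], [0, -2.0, 0], [0, -2.7, 0], [0, -3.3, 0], [0, -4.0, 0]]
[[-0.1, 0, -3.0], [-0.0, 0, -6.1], [0.1, 0, -9.1], [0.3, 0, -12.1], [0.5, 0, -15.1], [0.9, 0, -18.1]] [[0, -0.8, 0], [0, -1.7, 0], [0, -2.5, 0], [0, -3.3, 0], [0, -4.2, 0], [0, -5.0, 0]]
[[0.2, 0, -2.7], [0.4, 0, -5.4], [0.7, 0, -8.1], [1.1, 0, -10.8], [1.5, 0, -13.4], [2.0, 0, -16.1], [2.6, 0, -18.7], [3.2, 0, -21.3]] [[0, -0.8, 0], [0, -1.5, 0], [0, -2.2, 0], [0, -3.0, 0], [0, -3.8, 0], [0, -4.5, 0], [0, -5.2, 0], [0, -6.0, 0]]
[[0.5, 0, -3.1], [1.1, 0, -6.2], [1.8, 0, -9.2], [2.6, 0, -12.2], [3.5, 0, -15.2], [4.4, 0, -18.2], [5.5, 0, -21.1], [6.6, 0, -24.0]] [[0, -0.9, 0], [0, -1.8, 0], [0, -2.6, 0], [0, -3.5, 0], [0, -4.4, 0], [0, -5.2, 0], [0, -6.1, 0], [0, -7.0, 0]]
```

>>> jog_arm(linear=[[0.6, 0, 0], [0.4, 0, -2.7], [0.2, 0, -5.5], [0, 0, -8.2], [-0.3, 0, -11.0]], twist=[[0, 0, 0], [0, -0.8, 0], [0, -1.5, 0], [0, -2.2, 0], [0, -3, 0]], fingers=[0.7, 0.7, 0.7, 0.7, 0.7])

```text
time_s: 11.63
tcp_pos: [0.4893, -0.0579, 0.0039]
eef_rot: [[0.998, -0.031, -0.057], [-0.031, -1.0, 0.002], [-0.057, -0.001, -0.998]]
force: [-6.2, -1.6, -1.1]
finger_gap: 0.705
grasp_force: 3.0
```

>>> jog_arm(linear=[[0.6, 0, -2.4], [0.6, 0, -4.9], [0.5, 0, -7.3], [0.4, 0, -9.8], [0.4, 0, -12.2], [0.5, 0, -14.6]], twist=[[0, -0.7, 0], [0, -1.3, 0], [0, -2, 0], [0, -2.7, 0], [0, -3.3, 0], [0, -4, 0]], fingers=[0.7, 0.7, 0.7, 0.7, 0.7, 0.7])

```text
time_s: 12.13
tcp_pos: [0.4899, -0.0579, 0.0184]
eef_rot: [[0.991, -0.031, -0.128], [-0.031, -1.0, 0.005], [-0.129, -0.001, -0.992]]
force: [-9.8, -1.7, 0.6]
finger_gap: 0.701
grasp_force: 4.7
```

>>> jog_arm(linear=[[0.0, 0, -3], [0.1, 0, -6.1], [0.2, 0, -9.1], [0.4, 0, -12.1], [0.6, 0, -15.1], [1.0, 0, -18.1]], twist=[[0, -0.8, 0], [0, -1.7, 0], [0, -2.5, 0], [0, -3.3, 0], [0, -4.2, 0], [0, -5, 0]], fingers=[0.7, 0.7, 0.7, 0.7, 0.7, 0.7])

```text
time_s: 12.63
tcp_pos: [0.495, -0.0582, 0.0367]
eef_rot: [[0.977, -0.032, -0.21], [-0.031, -1.0, 0.007], [-0.21, -0.0, -0.978]]
force: [-2.6, -0.3, -0.3]
finger_gap: 0.7
grasp_force: 1.1
```

>>> jog_arm(linear=[[0.8, 0, -0.5], [1.5, 0, -2], [2.2, 0, -4.7], [2.8, 0, -7.4], [3.4, 0, -10.1], [3.4, 0, -10.1]], twist=[[0, 0, 0], [0, -0.8, 0], [0, -1.5, 0], [0, -2.2, 0], [0, -3, 0], [0, -3, 0]], fingers=[0.7, 0.7, 0.7, 0.7, 0.7, 0.7])

```text
time_s: 13.13
tcp_pos: [0.5, -0.0582, 0.0461]
eef_rot: [[0.964, -0.031, -0.262], [-0.03, -1.0, 0.009], [-0.262, -0.0, -0.965]]
force: [-6.1, 0.7, 3.0]
finger_gap: 0.704
grasp_force: 4.0
```

>>> jog_arm(linear=[[1.2, 0, -2.9], [2.4, 0, -5.7], [3.6, 0, -8.5], [4.8, 0, -11.3], [6, 0, -14.2], [7.3, 0, -17]], twist=[[0, -0.5, 0], [0, -1, 0], [0, -1.5, 0], [0, -2, 0], [0, -2.5, 0], [0, -3, 0]], fingers=[0.7, 0.7, 0.7, 0.7, 0.7, 0.7])

```text
time_s: 13.63
tcp_pos: [0.5123, -0.0587, 0.0606]
eef_rot: [[0.95, -0.032, -0.31], [-0.03, -1.0, 0.01], [-0.31, -0.0, -0.951]]
force: [-2.9, -0.4, 1.4]
finger_gap: 0.694
grasp_force: 1.3
```

>>> jog_arm(linear=[[2.2, 0, -2.7], [4.5, 0, -5.4], [6.7, 0, -8.1], [9, 0, -10.8], [11.5, 0, -13.5], [14, 0, -16.2], [16.5, 0, -18.5]], twist=[[0, 0, 0], [0, 0, 0], [0, 0, 0], [0, 0, 0], [0, 0, 0], [0, 0, 0], [0, 0, 0]], fingers=[0.7, 0.7, 0.7, 0.7, 0.7, 0.7, 0.7])

```text
time_s: 14.22
tcp_pos: [0.533, -0.0594, 0.0744]
eef_rot: [[0.95, -0.032, -0.311], [-0.03, -1.0, 0.01], [-0.311, 0.0, -0.95]]
force: [-10.8, 1.2, 17.9]
finger_gap: 0.701
grasp_force: 10.0
```

>>> jog_arm(linear=[[0.3, 0, -2.2], [2.5, 0, -4.7], [5, 0, -7.4], [7.7, 0, -10.2], [10.4, 0, -13]], twist=[[0, 0, 0], [0, 0, 0], [0, 0, 0], [0, 0, 0], [0, 0, 0]], fingers=[0.7, 0.7, 0.7, 0.7, 0.7])

```text
time_s: 14.63
tcp_pos: [0.5485, -0.0599, 0.0823]
eef_rot: [[0.951, -0.032, -0.307], [-0.03, -0.999, 0.01], [-0.308, 0.0, -0.952]]
force: [-0.3, 1.1, 1.0]
finger_gap: 0.703
grasp_force: 0.4
```

>>> jog_arm(linear=[[3.3, 0, -1.6], [6.6, 0, -3], [9.9, 0, -4.3], [13.2, 0, -5.5], [16.5, 0, -6.5], [19.8, 0, -7.2], [19.8, 0, -7.2]], twist=[[0, 3, 0], [0, 6, 0], [0, 9, 0], [0, 12, 0], [0, 15, 0], [0, 18, 0], [0, 18, 0]], fingers=[0.7, 0.7, 0.7, 0.7, 0.7, 0.7, 0.7])

```text
time_s: 15.22
tcp_pos: [0.5688, -0.0607, 0.083]
eef_rot: [[0.999, -0.032, 0.003], [-0.032, -0.999, -0.0], [0.003, 0.0, -1.0]]
force: [-0.4, 0.2, 0.0]
finger_gap: 0.698
grasp_force: 0.1
```

>>> jog_arm(linear=[[4, 0, 0], [8, 0, 0], [12, 0, 0], [16, 0, 0], [20, 0, 0], [24, 0, 0], [28, 0, 0], [32, 0, 0], [36, 0, 0], [40, 0, 0], [44, 0, 0], [44, 0, 0]], twist=[[0, 0, 0], [0, 0, 0], [0, 0, 0], [0, 0, 0], [0, 0, 0], [0, 0, 0], [0, 0, 0], [0, 0, 0], [0, 0, 0], [0, 0, 0], [0, 0, 0], [0, 0, 0]], fingers=[0.7, 0.7, 0.7, 0.7, 0.7, 0.7, 0.7, 0.7, 0.7, 0.7, 0.7, 0.7])

```text
time_s: 16.22
tcp_pos: [0.6135, -0.0621, 0.0828]
eef_rot: [[0.999, -0.032, 0.001], [-0.032, -0.999, -0.0], [0.001, 0.0, -1.0]]
force: [0.3, -0.8, 0.2]
finger_gap: 0.705
grasp_force: 0.0
```

>>> jog_arm(linear=[[0, 0, -35], [-30, 0, -70], [-65, 0, -80], [-100, 0, -80], [-120, 0, -80], [-120, 0, -80]], twist=[[0, 0, 0], [0, 0, 0], [0, 0, 0], [0, 0, 0], [0, 0, 0], [0, 0, 0]], fingers=[0.7, 0.7, 0.7, 0.7, 0.7, 0.7])

```text
time_s: 16.72
tcp_pos: [0.4895, -0.0576, 0.1635]
eef_rot: [[0.999, -0.032, -0.001], [-0.032, -0.999, 0.0], [-0.001, -0.0, -1.0]]
force: [1.1, -0.5, 0.1]
finger_gap: 0.702
grasp_force: 0.0
```

```bash
python3 - <<'E'
from h import *
s=sensors.state(); print(s['tcp_pos'])
im,K=cap("wrist","w6.png"); a=cv2.imread('pics/w6.png'); b=cap("top","t6.png")[0][110:235,260:440,::-1]
cv2.imwrite('pics/m6.png',np.hstack([cv2.resize(a,(520,390)),cv2.resize(b,(280,390),interpolation=2)]))
hsv=cv2.cvtColor(a,cv2.COLOR_BGR2HSV); m=((hsv[...,0]>3)&(hsv[...,0]<22)&(hsv[...,1]>110)&(hsv[...,2]>60)).astype(np.uint8)
k,l,st,ce=cv2.connectedComponentsWithStats(m)
for i in range(1,k):
  if st[i,4]>800:
    ys,xs=np.where(l==i); bp=cv2.boxPoints(cv2.minAreaRect(np.c_[xs,ys].astype(np.float32)))
    print(st[i],[ (ray(K,*p,.038)*1000).round(1).tolist() for p in bp], bp.tolist())
E
```

```text
[ 0.48951753 -0.05756423  0.16349325]
[  217     0   176    97 10761] [[625.7, -5.7, 38.0], [622.4, -105.4, 38.0], [570.5, -106.6, 38.0], [574.0, -0.3, 38.0]] [[217.0, 0.0], [392.0, 0.0], [392.0, 96.0], [217.0, 96.0]]
```

View pics/m6.png

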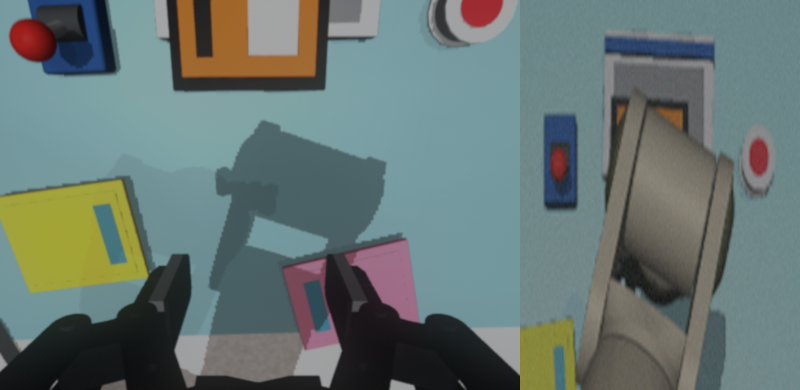

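The panel lies flipped, orange rear up, on the plate. Orange spans wrist (217–392, to row 96), with the bezel's near edge at about row 109, overhanging about 37 mm and about 14 mm left of centre. I'll go down in front of it and slide it home diagonally, drifting right.

>>> jog_arm(linear=[[10, -2, 40], [20, -4, 80], [25, -4, 120], [25, -4, 150], [25, -4, 160], [25, -4, 165], [33, -4, 165], [41, -4, 165], [49, -4, 165], [55, -4, 165], [60, -4, 165], [60, -4, 165]], twist=[[0, 0, 0], [0, 0, 0], [0, 0, 0], [0, 0, 0], [0, 0, 0], [0, 0, 0], [0, 0, 0], [0, 0, 0], [0, 0, 0], [0, 0, 0], [0, 0, 0], [0, 0, 0]], fingers=[0.7, 0.7, 0.7, 0.7, 0.7, 0.7, 0.7, 0.7, 0.7, 0.7, 0.7, 0.7])

```text
time_s: 17.82
tcp_pos: [0.5543, -0.0563, -0.0016]
eef_rot: [[1.0, -0.031, 0.002], [-0.031, -1.0, -0.001], [0.002, 0.001, -1.0]]
force: [0.1, 0.0, 0.3]
finger_gap: 0.698
grasp_force: 0.0
```

>>> jog_arm(linear=[[2, 0, 0], [4, 1, 0], [6, 2, 0], [8, 3, 0], [10, 4, 0], [12, 5, 0], [14, 6, 0], [16, 7, 0], [18, 8, 0], [20, 9, 0], [22, 10, 0], [22, 10, 0]], twist=[[0, 0, 0], [0, 0, 0], [0, 0, 0], [0, 0, 0], [0, 0, 0], [0, 0, 0], [0, 0, 0], [0, 0, 0], [0, 0, 0], [0, 0, 0], [0, 0, 0], [0, 0, 0]], fingers=[0.7, 0.7, 0.7, 0.7, 0.7, 0.7, 0.7, 0.7, 0.7, 0.7, 0.7, 0.7])

```text
time_s: 18.82
tcp_pos: [0.5752, -0.0671, -0.0022]
eef_rot: [[0.999, -0.032, 0.001], [-0.032, -0.999, -0.0], [0.001, 0.0, -1.0]]
force: [-0.2, -0.1, -0.3]
finger_gap: 0.701
grasp_force: 0.0
```

```bash
cat > meas.py <<'E'
from h import *
import sys
im,K=cap("wrist",sys.argv[1]); a=im[:,:,::-1]; hsv=cv2.cvtColor(np.ascontiguousarray(a),cv2.COLOR_BGR2HSV)
m=((hsv[...,0]>3)&(hsv[...,0]<22)&(hsv[...,1]>110)&(hsv[...,2]>60)).astype(np.uint8)
k,l,st,ce=cv2.connectedComponentsWithStats(m); i=1+st[1:,4].argmax(); print(st[i])
ys,xs=np.where(l==i); e=[(c,ys[xs==c].max()) for c in range(xs.min()+8,xs.max()-8,6)]
P=np.array([ray(K,c,r,.038)[:2]*1000 for c,r in e]); d=np.polyfit(P[:,1],P[:,0],1)
print('near edge yaw',-np.degrees(np.arctan(d[0])),'x at mid',P[:,0].mean())
for r in range(ys.max()-70,ys.max()-5,20):
    q=xs[ys==r]; L,R=ray(K,q.min(),r,.038)*1000,ray(K,q.max(),r,.038)*1000; print(L.round(1),R.round(1),(L[1]+R[1])/2)
E
python3 meas.py w7.png
```

```text
[   84     6   431   311 75178]
near edge yaw -5.694748415546723 x at mid 602.7285963723203
[619.5 -15.7  38. ] [ 616.4 -115.4   38. ] -65.54321528192519
[613.7 -15.5  38. ] [ 610.5 -115.1   38. ] -65.29419144046952
[607.6 -15.3  38. ] [ 604.5 -115.1   38. ] -65.17811343996564
[601.4 -15.1  38. ] [ 598.2 -114.7   38. ] -64.91525222972929
```

>>> jog_arm(linear=[[2, 0.5, 0], [4, 1, 0], [6, 1.5, 0], [8, 2, 0], [9, 2, 0], [9, 2, 0]], twist=[[0, 0, 0], [0, 0, 0], [0, 0, 0], [0, 0, 0], [0, 0, 0], [0, 0, 0]], fingers=[0.7, 0.7, 0.7, 0.7, 0.7, 0.7])

```text
time_s: 19.37
tcp_pos: [0.5839, -0.0692, -0.0022]
eef_rot: [[0.999, -0.032, 0.001], [-0.032, -0.999, -0.0], [0.001, 0.0, -1.0]]
force: [0.0, -0.6, -0.9]
finger_gap: 0.702
grasp_force: 0.0
```

>>> jog_arm(linear=[[1, 0, 0], [1.5, 0, 0], [1.5, 0, 0]], twist=[[0, 0, 0], [0, 0, 0], [0, 0, 0]], fingers=[0.7, 0.7, 0.7])

```text
time_s: 19.62
tcp_pos: [0.5851, -0.0692, -0.0022]
eef_rot: [[0.999, -0.032, 0.0], [-0.032, -0.999, -0.0], [0.0, 0.0, -1.0]]
force: [-0.8, 0.1, 0.7]
finger_gap: 0.698
grasp_force: 0.4
```

>>> jog_arm(linear=[[1, 0, 0], [1, 0, 0]], twist=[[0, 0, 0], [0, 0, 0]], fingers=[0.7, 0.7])

```text
time_s: 19.78
tcp_pos: [0.5858, -0.0692, -0.0022]
eef_rot: [[1.0, -0.032, -0.001], [-0.032, -1.0, 0.0], [-0.001, -0.0, -1.0]]
force: [-3.0, -0.0, 2.6]
finger_gap: 0.698
grasp_force: 1.6
```

>>> jog_arm(linear=[[0.7, 0, 0], [0.7, 0, 0]], twist=[[0, 0, 0], [0, 0, 0]], fingers=[0.7, 0.7])

```text
time_s: 19.95
tcp_pos: [0.5858, -0.0692, -0.0022]
eef_rot: [[1.0, -0.031, -0.002], [-0.031, -1.0, 0.0], [-0.002, -0.0, -1.0]]
force: [-6.9, -0.6, 4.2]
finger_gap: 0.699
grasp_force: 3.2
```

>>> jog_arm(linear=[[-2, 0, 0], [-10, 0, 0], [-30, 0, -10], [-50, 0, -40], [-60, 0, -80], [-60, 0, -110], [-60, 0, -110]], twist=[[0, 0, 0], [0, 0, 0], [0, 0, 0], [0, 0, 0], [0, 0, 0], [0, 0, 0], [0, 0, 0]], fingers=[0.7, 0.5, 0.3, 0, 0, 0, 0])

```text
time_s: 20.53
tcp_pos: [0.5287, -0.068, 0.1136]
eef_rot: [[0.999, -0.032, 0.011], [-0.032, -0.999, -0.004], [0.011, 0.003, -1.0]]
force: [0.5, -1.6, 0.7]
finger_gap: -0.0
grasp_force: 0.0
```

```bash
python3 meas.py w8.png; python3 - <<'E'
from h import *
K=viewer.get_calibration("wrist"); a=cv2.imread('pics/w8.png'); hsv=cv2.cvtColor(a,cv2.COLOR_BGR2HSV)
m=(((hsv[...,0]<6)|(hsv[...,0]>174))&(hsv[...,1]>150)).astype(np.uint8); k,l,st,ce=cv2.connectedComponentsWithStats(m)
for i in range(1,k):
  if st[i,4]>100: print('red',st[i],ce[i],[(ray(K,*ce[i],z)*1000).round(1).tolist() for z in(.066,.07)])
E
```

```text
[  201     0   213   108 14604]
near edge yaw -1.656952981180218 x at mid 606.9943628603459
[640.5 -18.3  38. ] [ 637.4 -117.4   38. ] -67.86018952797046
[631.6 -17.8  38. ] [ 628.5 -117.3   38. ] -67.51398357303285
[622.5 -17.7  38. ] [ 619.3 -117.1   38. ] -67.40548187091565
[613.1 -17.2  38. ] [ 609.9 -116.9   38. ] -67.04399951862578
red [ 586   46   54   60 2591] [613.30104207  75.8880741 ] [[614.4, -198.1, 66.0], [614.3, -195.5, 70.0]]
```

The panel is home: yaw -1.7°, centred within 2 mm. The lever ball is at (598, 82), about 70 mm high. I'll push it with shut fingers.

>>> jog_arm(linear=[[2, -38, 0], [4, -76, 0], [6, -114, 0], [8, -150, 0], [10, -150.5, 20], [10, -150.5, 40], [10, -150.5, 58], [10, -150.5, 58]], twist=[[0, 0, 0], [0, 0, 0], [0, 0, 0], [0, 0, 0], [0, 0, 0], [0, 0, 0], [0, 0, 0], [0, 0, 0]], fingers=[0, 0, 0, 0, 0, 0, 0, 0])

```text
time_s: 21.25
tcp_pos: [0.5392, 0.0832, 0.0457]
eef_rot: [[0.999, -0.031, -0.007], [-0.031, -1.0, 0.001], [-0.007, -0.0, -1.0]]
force: [-1.1, 0.2, -0.1]
finger_gap: 0.004
grasp_force: 0.0
```

>>> jog_arm(linear=[[8, 0, 0], [16, 0, 0], [24, 0, 0], [30, 0, 0], [36, 0, 0], [42, 0, 0], [48, 0, 0], [54, 0, 0], [60, 0, 0], [64, 0, 0], [67, 0, 0], [67, 0, 0]], twist=[[0, 0, 0], [0, 0, 0], [0, 0, 0], [0, 0, 0], [0, 0, 0], [0, 0, 0], [0, 0, 0], [0, 0, 0], [0, 0, 0], [0, 0, 0], [0, 0, 0], [0, 0, 0]], fingers=[0, 0, 0, 0, 0, 0, 0, 0, 0, 0, 0, 0])

```text
time_s: 22.25
tcp_pos: [0.6091, 0.0806, 0.0496]
eef_rot: [[0.999, -0.032, 0.0], [-0.032, -0.999, -0.0], [0.0, 0.0, -1.0]]
force: [0.1, 0.2, -0.5]
finger_gap: 0.0
grasp_force: 0.0
```

>>> jog_arm(linear=[[2, 0, 0], [4, 0, 0], [4, 0, 0]], twist=[[0, 0, 0], [0, 0, 0], [0, 0, 0]], fingers=[0, 0, 0])

```text
time_s: 22.5
tcp_pos: [0.6126, 0.0805, 0.0497]
eef_rot: [[0.999, -0.032, -0.0], [-0.032, -0.999, -0.0], [-0.0, 0.0, -1.0]]
force: [-0.2, -0.4, -1.6]
finger_gap: -0.002
grasp_force: 0.3
```

>>> jog_arm(linear=[[2, 0, 0], [4, 0, 0]], twist=[[0, 0, 0], [0, 0, 0]], fingers=[0, 0])

```text
time_s: 22.67
tcp_pos: [0.6151, 0.0805, 0.0495]
eef_rot: [[0.999, -0.032, -0.004], [-0.032, -1.0, 0.0], [-0.004, 0.0, -1.0]]
force: [-13.0, -1.5, 5.5]
finger_gap: 0.003
grasp_force: 6.4
```

```bash
python3 - <<'E'
from h import *
for n in("top","scene"):
  im,K=cap(n,n+"9.png"); hsv=cv2.cvtColor(np.ascontiguousarray(im[:,:,::-1]),cv2.COLOR_BGR2HSV)
  m=(((hsv[...,0]<6)|(hsv[...,0]>174))&(hsv[...,1]>150)&(hsv[...,2]>60)).astype(np.uint8); k,l,st,ce=cv2.connectedComponentsWithStats(m)
  for i in range(1,k):
    if st[i,4]>12: print(n,st[i],ce[i],(ray(K,*ce[i],.067)*1000).round(1))
  print(n,'pred on/upright/0.2',[np.round(proj(K,[.612+x,.082,z]),1).tolist() for x,z in((.024,.066),(0,.072),(-.0148,.070))])
E
```

```text
top [408 155  11  11  86] [413.05813953 159.80232558] [ 606.1 -217.8   67. ]
top pred on/upright/0.2 [[284.9, 146.4], [284.7, 155.8], [284.6, 162.2]]
scene [  0 102  19  13 194] [  8.25773196 107.94329897] [ 729.6 -855.9   67. ]
scene [192 228  14  11 110] [198.68181818 232.62727273] [ 631.7 -190.3   67. ]
scene [279 312  14  14 147] [285.68027211 318.00680272] [639.3  85.5  67. ]
scene pred on/upright/0.2 [[285.8, 316.1], [295.7, 306.5], [301.8, 302.5]]
```

The 13 N reading means the stop is reached, and the ball is at the predicted "on" spot. I'll back off and check once more.

>>> jog_arm(linear=[[-10, 0, 0], [-40, 0, -20], [-70, 20, -60], [-80, 60, -70], [-80, 100, -70], [-80, 146, -70], [-80, 146, -70], [-80, 146, -70]], twist=[[0, 0, 0], [0, 0, 0], [0, 0, 0], [0, 0, 0], [0, 0, 0], [0, 0, 0], [0, 0, 0], [0, 0, 0]], fingers=[0, 0, 0, 0, 0, 0, 0, 0])

```text
time_s: 23.43
tcp_pos: [0.5324, -0.066, 0.1203]
eef_rot: [[0.999, -0.036, 0.002], [-0.036, -0.999, -0.001], [0.002, 0.001, -1.0]]
force: [-0.3, -0.0, -0.0]
finger_gap: -0.001
grasp_force: 0.0
```

```bash
python3 meas.py w10.png; python3 - <<'E'
from h import *
im,K=cap("scene","s10.png"); hsv=cv2.cvtColor(np.ascontiguousarray(im[:,:,::-1]),cv2.COLOR_BGR2HSV)
m=(((hsv[...,0]<6)|(hsv[...,0]>174))&(hsv[...,1]>150)&(hsv[...,2]>60)).astype(np.uint8); k,l,st,ce=cv2.connectedComponentsWithStats(m)
print([(st[i,4],ce[i].round(1).tolist()) for i in range(1,k) if st[i,4]>12])
m=((hsv[...,0]>8)&(hsv[...,0]<20)&(hsv[...,1]>110)&(hsv[...,2]>60)).astype(np.uint8); m[:200]=0; m[350:]=0
k,l,st,ce=cv2.connectedComponentsWithStats(m); i=1+st[1:,4].argmax(); print(ce[i],ray(K,*ce[i],.038)*1000)
E
```

```text
[  205     0   210   114 14953]
near edge yaw -2.119086250344708 x at mid 607.0548710407681
[641.6 -17.3  38. ] [ 638.  -117.3   38. ] -67.30168389705112
[632.5 -16.7  38. ] [ 628.8 -117.1   38. ] -66.92475115678445
[623.  -16.7  38. ] [ 619.4 -116.9   38. ] -66.79198355227014
[613.3 -16.6  38. ] [ 609.7 -116.7   38. ] -66.65556619093425
[(np.int32(35), [448.3, 42.4]), (np.int32(195), [8.2, 108.0]), (np.int32(109), [198.7, 232.6]), (np.int32(143), [285.9, 317.9])]
[ 25.78296478 308.87141687] [ 966.71908617 -281.78670555   38.        ]
```

```bash
python3 -c "
from workcell import job
print(job.sign_off())"
```

```text
the job is handed in; nothing more can be done
None
```

I handed the job in at about 23 s: the panel is glass down against the fence, square and centred to about 3 mm by camera, the lever is at its stop, and the arm never went near the spool, pot or tray; no verdict was returned.

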